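# Mark a cheese wheel: push it home, press the guarded lever

### The job

Mark the small yellow cheese wheel that lies on the steel deck of the marking fixture: first push it along the deck with the fingers until it sits fully home against the two stop pins at the end of the guide, without lifting or tipping it. Then reach down through the square window in the guard and press the lever inside all the way down, without touching the guard frame, and draw back out; the lever stays down by itself. Leave everything else on the bench where it is.

Things in the scene. Friction and masses are not known exactly. Their poses are not given: they have to be found in the camera images.
- fixture: Fixed steel deck 260 x 150 mm, 12 mm thick. Origin: centre of its underside; +x is the way the wheel is pushed (away from the robot, turned by the yaw). At its far end white rails (tops 38 mm above the bench) funnel from about 115 mm to a 76 mm wide channel, then two stop pins (48 mm) with a marking plunger between, and a 62 mm high block. Left or right of the guard.
- seat (a point): Where the wheel's axis is when the wheel is fully home against both stop pins: a point on the deck's top face (12 mm above the bench), 50 mm from the fixture's origin along its +x; axes as the fixture's. Pushing the wheel in takes well under 6 N.
- wheel_center (a point): Centre of the loose yellow cheese wheel to be marked: a cylinder 70 mm across, 45 mm tall, about 0.2 kg, lying flat on the fixture's deck 80 to 140 mm short of the seat and up to 20 mm off to one side; underside 12 mm above the bench, centre 34.5 mm. Its own z is up.
- guard: Aluminium guard frame over the lever, fixed: 151 mm long (x, from -56 to +95), 112 mm wide (y), flat top 120 mm above the bench, of 8 mm thick bars, with barred sides. Origin: on the bench, straight below the window's centre; +x points away from the robot (turned by the yaw), z up.
- window (a point): Centre of the square opening in the guard's top, in the plane of its top face (120 mm above the bench): clear opening 84 x 84 mm, its sides along this point's x and y axes (as the guard's). The way down to the lever pad is clear.
- lever_pad (a point): Centre of the top of the lever's black pad, 36 x 36 mm, below the middle of the window: about 14 mm below the guard's top when up, 34 mm when fully down. The hinge is 73 mm further along the guard's +x, so the pad goes nearly straight down, and tips by 8 degrees either way.
- lever (a joint): Lever angle in rad: 0 = up, 0.28 = fully down on its stop (pad 20 mm lower). Starts at 0 to 0.06. It takes about 5 N on the pad to move, and stays where it is left. Pressing it slides the marking plunger to 1 mm from the wheel's rim.
- jar: Bystander, loose: amber glass jar with steel lid, 52 mm across, 60 mm tall; origin: centre of its underside.
- bung: Bystander, loose: upright cork bung, 32 mm across, 45 mm tall; origin: centre of its underside.
- weight: Bystander, loose: brass weight with a knob on top, 52 mm across, 60 mm tall; origin: centre of its underside.
- brush: Bystander, loose: wooden brush lying flat, 180 mm long, about 30 mm tall (origin under it, x along it).
- cup: Bystander, loose: steel cup, 66 mm across, 60 mm tall; origin: centre of its underside.
- mould_lid: Bystander, loose: round wooden mould lid, 90 mm across, 28 mm tall with its grip bar; origin: centre of its underside.
- small_cheese: Bystander, loose: small grey-green cheese, 54 mm across, 34 mm tall, standing on the bare bench; origin: centre of its underside.

How it is judged:
By the outcome, as a careful person would: the job done as asked, in the order asked, and still so for the second after the job is handed in, with the robot touching nothing.
It also fails if it takes over 58 s, if anything falls off the work surface, if the arm or the gripper's body presses on something with over 40 N, if the wrist force passes 120 N, or if a joint passes its speed limit or range.

### The arm

A 6-joint arm with a two-finger parallel gripper is mounted at the origin on the work surface. World frame = base frame: x ahead of the robot, y to its left, z up, the work surface at z = 0. Lengths are in m, angles in degrees, forces in N, time in s.
With the tool pointing down it reaches from about 0.35 to 0.875 m from the base axis. Payload 4.2 kg.
Tool frame: the origin (TCP) lies between the finger pads; the fingertips stand 8 mm ahead of it and the grasp point (between the pads) lies 11 mm behind it; x points along the fingers, y is the direction in which the jaws open and shut, and the axes are right-handed (so a half turn about x gives the same grasp; the last joint's range is limited). The gripper opens to 87 mm and grips with 3 to 60 N. Pads are 19 mm wide; open, the fingers measure 117 mm over their backs; the gripper's body (75 mm by 190 mm) begins 51 mm behind the grasp point.
Start: joints at [-55.886, 22.042, 0.453, 0, -68.411, -14.817], TCP at [0.207, -0.59, 0.231] pointing down, gripper open.
Joint ranges: [-179.83, 179.83], [-69.29, 118.12], [-61.27, 80.66], [-181.25, 117.63], [-171.15, -9.14], [-177.46, 177.46]. Speed limits (degrees/s): [159.86, 159.86, 180, 180, 180, 180].

### API

Orientations are given as a 3x3 rotation matrix whose columns are the frame's x, y, z axes.
In Python, from station import r gives the robot as it stands. The module is installed in compiled form; this text tells all that it offers.
- The arm moves only by the tool move_arm, never from a script. Its argument "increments" is one flat list of numbers, 7 for each row, row after row: the turn, a rotation vector about the tool's x, y, z in degrees, then the shift along the tool's x, y, z in m, then the finger opening in m, from 0 to 0.087. A call has 1 to 12 rows; each row is the pose to reach, as a shift and turn from the pose commanded when the call began, along the tool's axes at that moment; what a row does not reach only later rows make up. A row lasts 1/12 s, in which the tool goes at most 41.7 mm and 7.16 degrees, less where a joint would pass 70% of its speed; a pose out of reach is approached as far as the arm can. A call with a gripper value outside its range is refused whole. The fingers move at their own pace and stop on an object; the grip force is fixed at half the most. Time passes only in rows, so rows that repeat a pose let the fingers close. It gives the time, the measured TCP pose, the force and the opening at its end, in the units of the state.
- r.sense(): the state, without advancing time (a new reading comes with each control period).
- r.capture(name): name is "side" or "top" or "wrist"; returns the picture (400x640x3 uint8, red, green, blue); there is no depth.
- r.calibration(name): a dict with "fx", "fy", "cx", "cy" (pixels), "rvec" (rotation vector, rad) and "tvec" (3), from world to camera coordinates, as OpenCV has them; the wrist camera has in their place "tool_from_camera" (4x4, takes a point from camera to tool coordinates, whose origin is the TCP and whose axes are the tool frame's). Camera axes: x right, y down, z forward; pixel columns grow to the right and rows downward; lengths in m; the calibration is good to about 2 mm. A picture is of the moment at which its call begins: read the wrist's pose just before it. calibration takes no time and is no camera call.
- r.finish_job(): hands the job in, once; it reports no verdict.
The state is a dict: "time_s": time; "joints": joint angles; "joint_velocities": joint speeds; "effort": joint torques, N m; "tcp_pos": TCP position; "ee_rot": TCP orientation; "wrist_force": force on the tool from outside, world axes, zero at the start; "moment": the same for the moment, N m; "gripper_width": opening from 0.0 (shut) to 1.0 (fully open).
Only numpy, scipy, OpenCV 4.12 (cv2) and the standard library are available. Lean on these libraries where they do the work, as an engineer would, in place of code of your own. Each camera call takes 0.05 s, during which the arm holds its last target.

## Working session

There is one attempt and no reset: what is moved stays moved. The work goes in short steps, Python scripts to look and compute and a tool call to move; the robot and the scene stay as the last step left them, time stands still between calls to the robot, and variables do not carry over. Pictures are saved under pics/ and viewed, and the job is handed in when it is done.

Besides the shell and the picture viewer there is one more tool, called after "Call:" as name(argument=value, ...) on one line, values as JSON. move_arm: Moves the arm, as the interface text tells. Its arguments: {"type":"object","properties":{"increments":{"type":"array","items":{"type":"number"}}},"required":["increments"]}

```bash
mkdir -p pics
python3 - <<'E'
from station import r
import cv2,numpy as np
s=r.sense(); print(s)
for n in ["top","side","wrist"]:
    im=r.capture(n); cv2.imwrite(f"pics/{n}0.png",im[:,:,::-1]); print(n,r.calibration(n))
E
```

```text
{'time_s': 0.0, 'joints': array([-5.58872476e+01,  2.20913265e+01,  3.78479100e-01, -2.97348398e-02,
       -6.84119748e+01, -1.48172202e+01]), 'joint_velocities': array([ 0.00566994, -0.08618272, -0.05388256, -0.10330369, -0.11888102,
       -0.02970212]), 'effort': array([-5.20454196e-04, -3.90664029e+01,  1.87400132e+01,  4.21993464e+00,
        1.09196335e-02, -1.79782123e-04]), 'tcp_pos': array([ 0.20635171, -0.58931552,  0.22944283]), 'ee_rot': array([[-8.22225521e-04, -3.30259159e-01,  9.43889936e-01],
       [ 2.07430140e-03,  9.43887662e-01,  3.30260170e-01],
       [-9.99997511e-01,  2.22946055e-03, -9.10314905e-05]]), 'wrist_force': array([-0.40487281, -0.71656448,  0.03505235]), 'moment': array([ 0.02678011,  0.01165548, -0.0108442 ]), 'gripper_width': 1.0019866258288785}
top {'fx': 380.6940897770775, 'fy': 380.6940897770775, 'cx': 315.5349978513586, 'cy': 201.83080474585802, 'rvec': array([ 2.20792838, -2.20410667,  0.06185086]), 'tvec': array([-0.00166785,  0.58588602,  1.17904517])}
side {'fx': 498.6511711638308, 'fy': 498.6511711638308, 'cx': 323.0244926501, 'cy': 204.26293954152547, 'rvec': array([ 0.38350549, -2.81610929,  1.13247752]), 'tvec': array([0.5805269 , 0.20812699, 1.27701512])}
wrist {'fx': 291.1826768011295, 'fy': 291.1826768011295, 'cx': 323.82262581054334, 'cy': 197.9293734509647, 'tool_from_camera': array([[-7.16021235e-04, -2.66670256e-01,  9.63787561e-01,
        -1.54986549e-01],
       [ 9.99999613e-01, -6.83488466e-04,  5.53809715e-04,
         1.95244337e-05],
       [ 5.11053103e-04,  9.63787584e-01,  2.66670642e-01,
        -7.21389797e-02],
       [ 0.00000000e+00,  0.00000000e+00,  0.00000000e+00,
         1.00000000e+00]])}
```

View pics/top0.png

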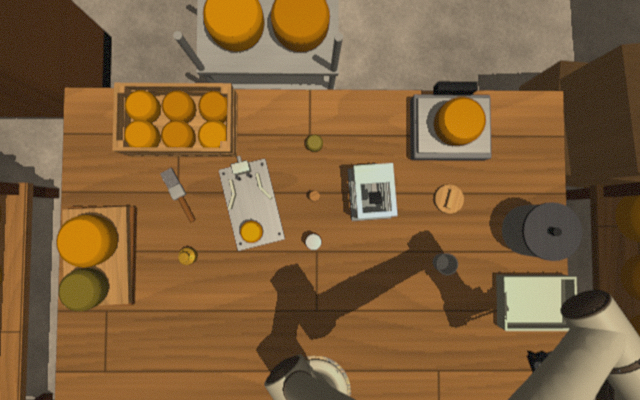

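View pics/side0.png

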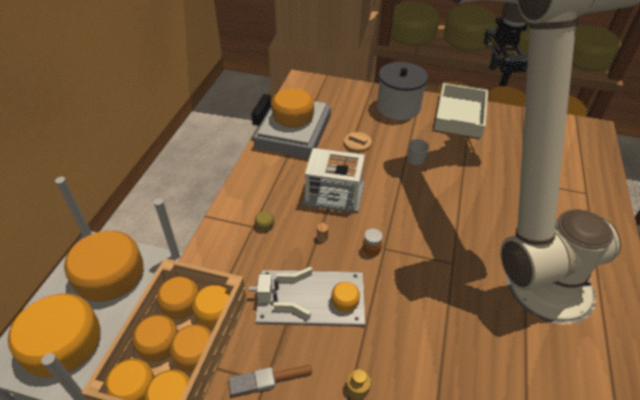

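View pics/wrist0.png

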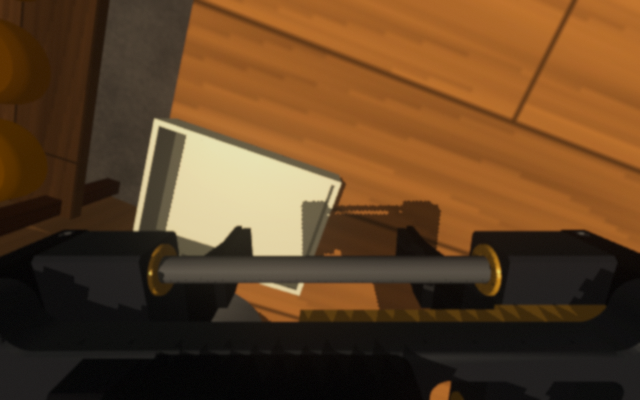

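The top view shows the fixture deck around (251,205), the wheel at (251,232), and the guard at (372,190) with its window near (376,197). I'll zoom in on these.

```bash
cat > h.py <<'E'
import cv2,numpy as np
from station import r
def K(c): return np.array([[c['fx'],0,c['cx']],[0,c['fy'],c['cy']],[0,0,1.]])
def cast(n,uv,z,pose=None):
    c=r.calibration(n); uv=np.atleast_2d(np.array(uv,float))
    d=np.c_[(uv[:,0]-c['cx'])/c['fx'],(uv[:,1]-c['cy'])/c['fy'],np.ones(len(uv))]
    if n=='wrist':
        p,R=pose; T=c['tool_from_camera']; Rw=R@T[:3,:3]; o=p+R@T[:3,3]
    else:
        Rw=cv2.Rodrigues(c['rvec'])[0].T; o=-Rw@c['tvec']
    d=d@Rw.T
    return o+d*((z-o[2])/d[:,2])[:,None]
def proj(n,P,pose=None):
    c=r.calibration(n);P=np.atleast_2d(np.array(P,float))
    if n=='wrist':
        p,R=pose;T=c['tool_from_camera'];Rw=R@T[:3,:3];o=p+R@T[:3,3]
        q=(P-o)@Rw
        return np.c_[q[:,0]/q[:,2]*c['fx']+c['cx'],q[:,1]/q[:,2]*c['fy']+c['cy']]
    return cv2.projectPoints(P,c['rvec'],c['tvec'],K(c),None)[0][:,0]
E
python3 - <<'E'
import cv2
a=cv2.imread('pics/top0.png'); b=cv2.imread('pics/side0.png')
cv2.imwrite('pics/z1.png',cv2.resize(a[145:260,205:305],None,fx=5,fy=5,interpolation=cv2.INTER_CUBIC))
cv2.imwrite('pics/z2.png',cv2.resize(a[150:230,335:410],None,fx=7,fy=7,interpolation=cv2.INTER_CUBIC))
cv2.imwrite('pics/z3.png',cv2.resize(b[255:335,240:380],None,fx=5,fy=5,interpolation=cv2.INTER_CUBIC))
cv2.imwrite('pics/z4.png',cv2.resize(b[140:225,290:380],None,fx=6,fy=6,interpolation=cv2.INTER_CUBIC))
E
```

```text
(no output)
```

View pics/z1.png

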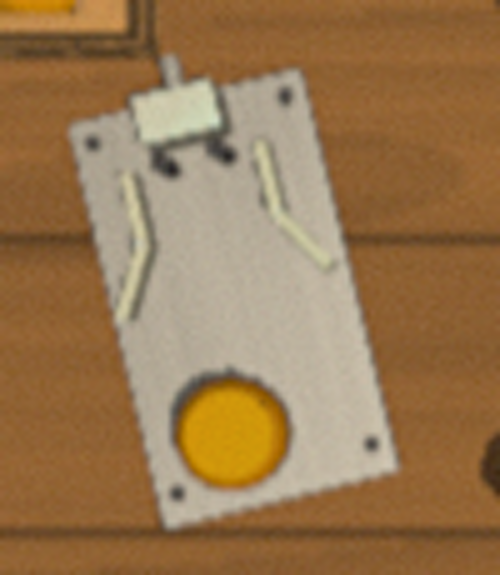

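View pics/z2.png

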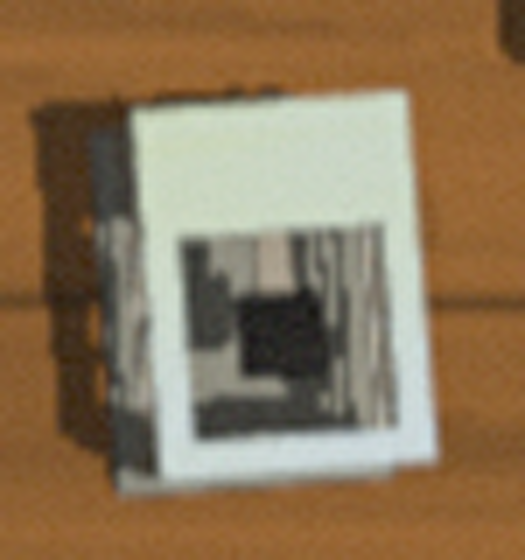

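View pics/z4.png

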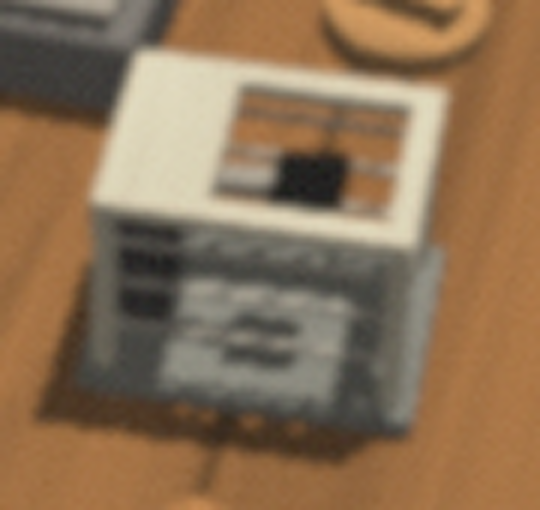

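Run:
```python
from h import *
def zz(p,f,o): return (np.array(p,float)+.5)/f-.5+np.array(o)
D=cast('top',zz([(70,127),(300,70),(398,468),(167,528)],5,(205,145)),.012)
print(D.round(4)); print('deck c',D.mean(0), [np.linalg.norm(D[i]-D[(i+1)%4]).round(4) for i in range(4)])
ax=(D[0]+D[1]-D[2]-D[3]);print('yaw',np.degrees(np.arctan2(ax[1],ax[0])))
ay=D[0]+D[3]-D[1]-D[2];print('yaw2',np.degrees(np.arctan2(-ay[0],ay[1])))
G=cast('top',zz([(130,110),(408,90),(438,463),(160,480)],7,(335,150)),.12)
print(G.round(4),[np.linalg.norm(G[i]-G[(i+1)%4]).round(4) for i in range(4)],G.mean(0))
g=(G[0]+G[1]-G[2]-G[3]);print('yaw',np.degrees(np.arctan2(g[1],g[0])))
W=cast('top',zz([(180,238),(382,225),(398,428),(195,440)],7,(335,150)),.12)
print(W.round(4),W.mean(0),[np.linalg.norm(W[i]-W[(i+1)%4]).round(4) for i in range(4)])
P=cast('top',zz([(285,335)],7,(335,150)),.105);print('pad',P)
# side
im=cv2.imread('pics/side0.png')
S=cast('side',zz([(235,90),(410,105),(390,217),(212,190)],6,(290,140)),.12);print('side win',S.round(4),S.mean(0))
a=cv2.imread('pics/top0.png');h=cv2.cvtColor(a,cv2.COLOR_BGR2HSV)
for n,roi in (('top',(205,145,305,260)),('side',(240,255,380,335))):
    a=cv2.imread(f'pics/{n}0.png')[roi[1]:roi[3],roi[0]:roi[2]];h=cv2.cvtColor(a,cv2.COLOR_BGR2HSV)
    m=((h[...,0]>15)&(h[...,0]<30)&(h[...,1]>170)&(h[...,2]>120)).astype(np.uint8)
    k,l,st,ce=cv2.connectedComponentsWithStats(m);i=1+st[1:,4].argmax();print(n,st[i],ce[i]+roi[:2])
    ys,xs=np.nonzero(l==i);(c,rad)=cv2.minEnclosingCircle(np.c_[xs,ys].astype(np.float32));print(c,rad)
    print(cast(n,np.array(c)+roi[:2],.057 if n=='top' else .0345), cast(n,ce[i]+roi[:2],.057 if n=='top' else .04))
ori=D.mean(0);
```

```text
[[0.6851 0.3032 0.012 ]
 [0.7215 0.1596 0.012 ]
 [0.4723 0.0968 0.012 ]
 [0.435  0.24   0.012 ]]
deck c [0.5784932  0.19989193 0.012     ] [np.float64(0.1482), np.float64(0.257), np.float64(0.148), np.float64(0.2579)]
yaw 14.154533598706314
yaw2 14.410857459337613
[[ 0.6862 -0.1068  0.12  ]
 [ 0.6948 -0.2209  0.12  ]
 [ 0.5421 -0.232   0.12  ]
 [ 0.535  -0.1186  0.12  ]] [np.float64(0.1144), np.float64(0.1531), np.float64(0.1137), np.float64(0.1517)] [ 0.6145461  -0.16957683  0.12      ]
yaw 4.314861873886144
[[ 0.6338 -0.1271  0.12  ]
 [ 0.6393 -0.2098  0.12  ]
 [ 0.5563 -0.2158  0.12  ]
 [ 0.5513 -0.1329  0.12  ]] [ 0.59517802 -0.17140619  0.12      ] [np.float64(0.0829), np.float64(0.0832), np.float64(0.083), np.float64(0.0827)]
pad [[ 0.59501274 -0.17240613  0.105     ]]
side win [[ 0.6409 -0.2012  0.12  ]
 [ 0.5579 -0.214   0.12  ]
 [ 0.55   -0.1349  0.12  ]
 [ 0.6332 -0.1298  0.12  ]] [ 0.59547219 -0.16998728  0.12      ]
top [ 35  76  23  21 365] [250.96164384 231.29589041]
(45.95454406738281, 86.5) 11.056864738464355
[[0.49459171 0.19334693 0.057     ]] [[0.49520194 0.19333103 0.057     ]]
side [ 93  28  26  24 502] [345.47211155 294.40836653]
(105.76457214355469, 39.83183670043945) 13.327418327331543
[[0.49317474 0.19199084 0.0345    ]] [[0.49356015 0.19461724 0.04      ]]
```

View pics/z3.png

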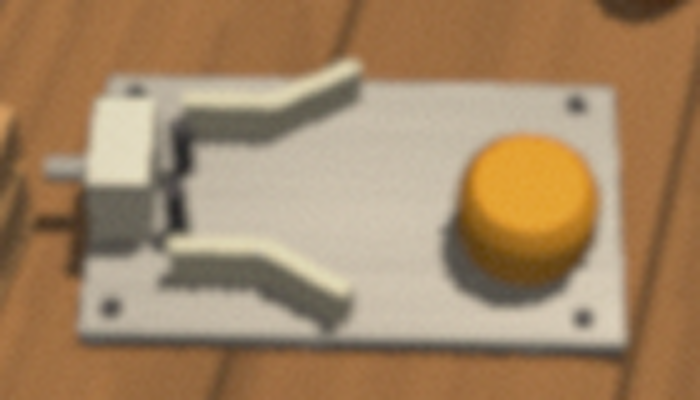

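The two views agree:
- **Fixture:** about (0.5785, 0.1999), yaw about 14.2°.
- **Wheel:** (0.4945, 0.1935), which is 133 mm short of the seat and 14 mm to the left.
- **Window:** (0.595, -0.171), yaw about 4.2°.

I'm moving towards the wheel now.

Call:
move_arm(increments=[0.5,0,0,0,0.024,0.03,0.03,1,0,0,0,0.048,0.06,0.03,1.5,0,0,0,0.072,0.09,0.03,2,0,0,0,0.096,0.12,0.03,2.5,0,0,0,0.12,0.15,0.03,3,0,0,0,0.144,0.18,0.03,3.5,0,0,0,0.168,0.21,0.03,4,0,0,0,0.192,0.24,0.03,4.5,0,0,0,0.216,0.27,0.03,5,0,0,0,0.24,0.3,0.03,5,0,0,0,0.264,0.33,0.03,5,0,0,0,0.287,0.358,0.03])

```text
time_s: 1.15
tcp_pos: [0.4502, -0.1987, 0.2306]
ee_rot: [[0.0, -0.247, 0.969], [0.0, 0.969, 0.247], [-1.0, 0.0, 0.0]]
wrist_force: [1.1, -0.6, 1.6]
gripper_width: 0.349
```

```bash
cat >> h.py <<'E'
def yaw(R): return np.degrees(np.arctan2(-R[0,1],R[1,1]))
def to(P,psi):
    s=r.sense();R=s['ee_rot'];print('t',round(s['time_s'],2),'tcp',s['tcp_pos'].round(4),'yaw',yaw(R).round(2),'F',s['wrist_force'].round(2),'M',s['moment'].round(2),'w',(s['gripper_width']*.087).round(4))
    print('turn x',(-(psi-yaw(R))).round(2),'shift',(R.T@(np.array(P)-s['tcp_pos'])).round(4))
FO=np.array([.5785,.1999,0]);FY=14.25
def fx(a,l,z):
    c,s=np.cos(np.radians(FY)),np.sin(np.radians(FY));return FO+[a*c-l*s,a*s+l*c,z]
def infx(p):
    c,s=np.cos(np.radians(FY)),np.sin(np.radians(FY));d=np.array(p)-FO;return np.array([d[0]*c+d[1]*s,-d[0]*s+d[1]*c,d[2]])
E
python3 -c "
from h import *
print(fx(-.145,.0144,.15));to(fx(-.145,.0144,.15),FY)"
```

```text
[0.43441691 0.1781647  0.15      ]Traceback (most recent call last):
  File "<string>", line 3, in <module>
    print(fx(-.145,.0144,.15));to(fx(-.145,.0144,.15),FY)
                               ~~^^^^^^^^^^^^^^^^^^^^^^^^
  File "h.py", line 22, in to
    s=r.sense();R=s['ee_rot'];print('t',round(s['time_s'],2),'tcp',s['tcp_pos'].round(4),'yaw',yaw(R).round(2),'F',s['wrist_force'].round(2),'M',s['moment'].round(2),'w',(s['gripper_width']*.087).round(4))
                                                                                                                                                                          ^^^^^^^^^^^^^^^^^^^^^^^^^^^^^^^
AttributeError: 'float' object has no attribute 'round'
```

Call:
move_arm(increments=[0,0,0,0,0.037,0.008,0.03,0,0,0,0,0.074,0.016,0.03,0,0,0,0,0.111,0.024,0.03,0,0,0,0,0.148,0.032,0.03,0,0,0,0,0.185,0.04,0.03,0,0,0,0,0.222,0.047,0.03,0,0,0,0.01,0.259,0.055,0.03,0,0,0,0.03,0.296,0.063,0.03,0,0,0,0.05,0.333,0.07,0.03,0,0,0,0.07,0.369,0.078,0.03,0,0,0,0.08,0.369,0.078,0.03,0,0,0,0.08,0.369,0.078,0.03])

```text
time_s: 2.15
tcp_pos: [0.4322, 0.1769, 0.1478]
ee_rot: [[-0.005, -0.25, 0.968], [-0.004, 0.968, 0.25], [-1.0, -0.002, -0.006]]
wrist_force: [-0.2, -0.4, -0.7]
gripper_width: 0.347
```

```bash
sed -i "s/(s\['gripper_width'\]\*.087).round(4)/round(s['gripper_width']*.087,4)/" h.py; python3 -c "
from h import *
to(fx(-.145,.0144,.030),FY); s=r.sense()
cv2.imwrite('pics/w1.png',r.capture('wrist')[:,:,::-1]);cv2.imwrite('pics/t1.png',cv2.resize(r.capture('top')[120:280,180:420,::-1],None,fx=3,fy=3))"
```

```text
t 2.15 tcp [0.4322 0.1769 0.1478] yaw 14.47 F [-0.18 -0.42 -0.74] M [-0.09  0.03  0.11] w 0.0302
turn x 0.22 shift [0.1178 0.0009 0.0031]
```

View pics/w1.png

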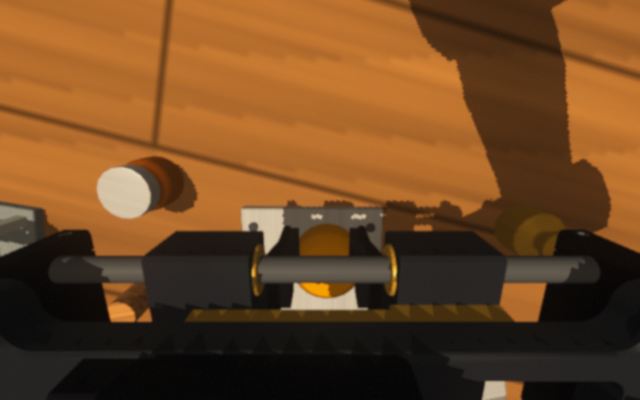

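View pics/t1.png

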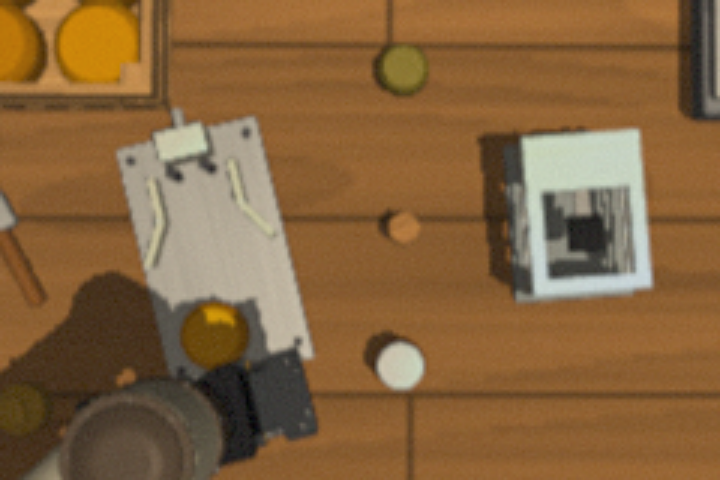

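The wheel (column about 328) sits centred between the fingers (about 324), and the fingers are behind it. Lowering.

Call:
move_arm(increments=[0.1,0,0,0.02,0,0,0.03,0.2,0,0,0.045,0.001,0,0.03,0.2,0,0,0.07,0.001,0,0.03,0.2,0,0,0.09,0.001,0,0.03,0.2,0,0,0.105,0.001,0,0.03,0.2,0,0,0.114,0.001,0,0.03,0.2,0,0,0.118,0.001,0,0.03,0.2,0,0,0.118,0.001,0,0.03,0.2,0,0,0.118,0.001,0,0.03])

```text
time_s: 3.0
tcp_pos: [0.4346, 0.1772, 0.0335]
ee_rot: [[0.002, -0.243, 0.97], [0.001, 0.97, 0.243], [-1.0, 0.001, 0.002]]
wrist_force: [0.7, -0.1, 0.6]
gripper_width: 0.343
```

```bash
python3 -c "
from h import *
s=r.sense();print(infx(s['tcp_pos']).round(4)); print(s['ee_rot'].round(3))
for a,l in ((-.124,.0144),(-.10,.010),(-.044,0),(.009,0)): to(fx(a,l,.03),FY)
cv2.imwrite('pics/s2.png',cv2.resize(r.capture('side')[200:400,220:460,::-1],None,fx=3,fy=3))"
```

```text
[-0.1451  0.0135  0.0335]
[[ 0.002 -0.243  0.97 ]
 [ 0.001  0.97   0.243]
 [-1.     0.001  0.002]]
t 3.0 tcp [0.4346 0.1772 0.0335] yaw 14.07 F [ 0.66 -0.15  0.62] M [-0.    0.06  0.01] w 0.0299
turn x -0.18 shift [0.0035 0.001  0.0211]
t 3.0 tcp [0.4346 0.1772 0.0335] yaw 14.07 F [ 0.66 -0.15  0.62] M [-0.    0.06  0.01] w 0.0299
turn x -0.18 shift [ 0.0036 -0.0033  0.0451]
t 3.0 tcp [0.4346 0.1772 0.0335] yaw 14.07 F [ 0.66 -0.15  0.62] M [-0.    0.06  0.01] w 0.0299
turn x -0.18 shift [ 0.0037 -0.0132  0.1011]
t 3.0 tcp [0.4346 0.1772 0.0335] yaw 14.07 F [ 0.66 -0.15  0.62] M [-0.    0.06  0.01] w 0.0299
turn x -0.18 shift [ 0.0038 -0.013   0.1541]
```

View pics/s2.png

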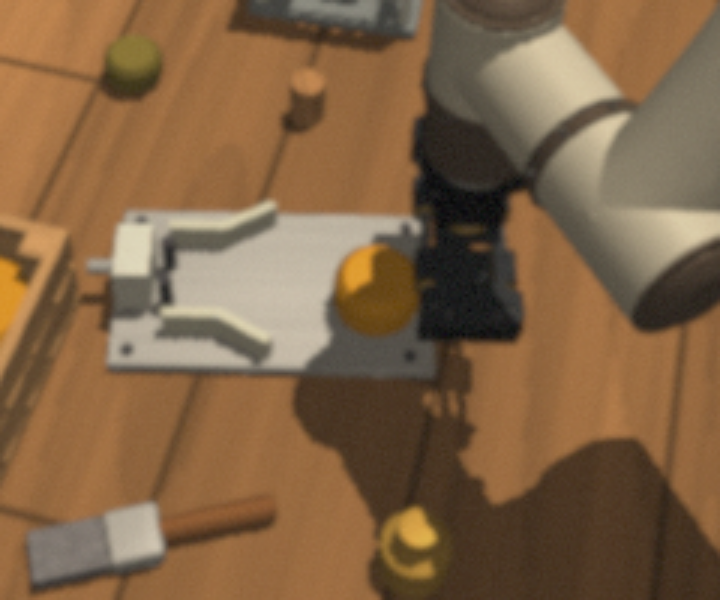

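Call:
move_arm(increments=[0,0,0,0.002,0,0.01,0.03,0,0,0,0.002,0,0.018,0.03,0,0,0,0.002,0,0.024,0.03,0,0,0,0.002,-0.001,0.03,0.03,0,0,0,0.002,-0.002,0.036,0.03,0,0,0,0.002,-0.003,0.042,0.03,0,0,0,0.002,-0.005,0.049,0.03,0,0,0,0.002,-0.006,0.056,0.03,0,0,0,0.002,-0.008,0.063,0.03,0,0,0,0.002,-0.009,0.07,0.03,0,0,0,0.002,-0.01,0.076,0.03,0,0,0,0.002,-0.011,0.08,0.03])

```text
time_s: 4.05
tcp_pos: [0.5151, 0.1861, 0.0304]
ee_rot: [[0.001, -0.243, 0.97], [0.0, 0.97, 0.243], [-1.0, 0.0, 0.001]]
wrist_force: [-2.6, 0.3, 1.1]
gripper_width: 0.344
```

```bash
python3 -c "
from h import *
s=r.sense();print(infx(s['tcp_pos']).round(4))
to(fx(.009,0,.03),FY)
cv2.imwrite('pics/s3.png',cv2.resize(r.capture('side')[200:400,220:460,::-1],None,fx=3,fy=3));cv2.imwrite('pics/t3.png',cv2.resize(r.capture('top')[140:260,180:340,::-1],None,fx=4,fy=4))"
```

```text
[-0.0648  0.0022  0.0304]
t 4.05 tcp [0.5151 0.1861 0.0304] yaw 14.09 F [-2.62  0.33  1.06] M [0.02 0.95 0.07] w 0.03
turn x -0.16 shift [ 0.0005 -0.002   0.0738]
```

View pics/s3.png

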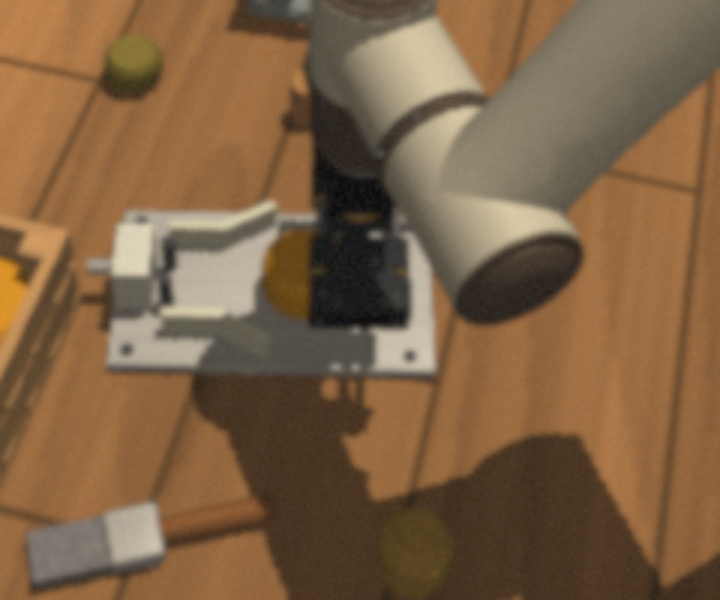

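View pics/t3.png

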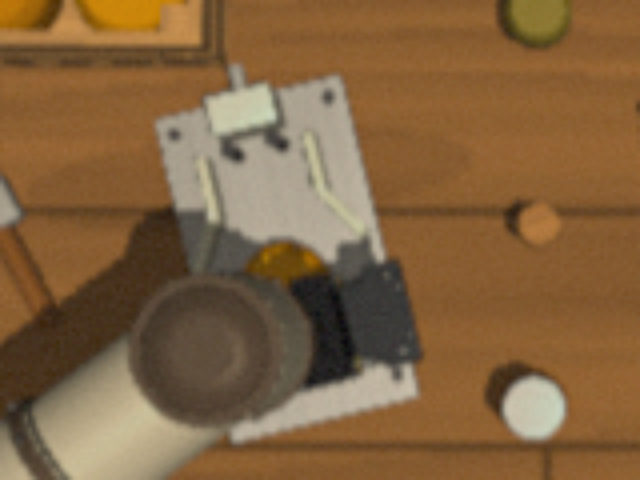

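The wheel is upright and moving into the funnel. Pushing on, and slowing down near home.

Call:
move_arm(increments=[0,0,0,0,0,0.004,0.03,0,0,0,0,-0.001,0.01,0.03,0,0,0,0,-0.001,0.016,0.03,0,0,0,0,-0.002,0.022,0.03,0,0,0,0,-0.002,0.028,0.03,0,0,0,0,-0.002,0.034,0.03,0,0,0,0,-0.002,0.04,0.03,0,0,0,0,-0.002,0.046,0.03,0,0,0,0,-0.002,0.052,0.03,0,0,0,0,-0.002,0.057,0.03,0,0,0,0,-0.002,0.061,0.03,0,0,0,0,-0.002,0.063,0.03])

```text
time_s: 5.15
tcp_pos: [0.5764, 0.1996, 0.0305]
ee_rot: [[0.0, -0.243, 0.97], [0.0, 0.97, 0.243], [-1.0, 0.0, 0.0]]
wrist_force: [-1.4, -0.7, -0.5]
gripper_width: 0.351
```

```bash
python3 -c "
from h import *
s=r.sense();print(infx(s['tcp_pos']).round(4))
to(fx(.009,0,.03),FY)
cv2.imwrite('pics/s4.png',cv2.resize(r.capture('side')[200:400,220:460,::-1],None,fx=3,fy=3));cv2.imwrite('pics/t4.png',cv2.resize(r.capture('top')[140:260,180:340,::-1],None,fx=4,fy=4))"
```

```text
[-0.0022  0.0002  0.0305]
t 5.15 tcp [0.5764 0.1996 0.0305] yaw 14.09 F [-1.35 -0.67 -0.53] M [-0.11  0.46  0.03] w 0.0306
turn x -0.16 shift [ 0.0005 -0.0002  0.0112]
```

View pics/s4.png

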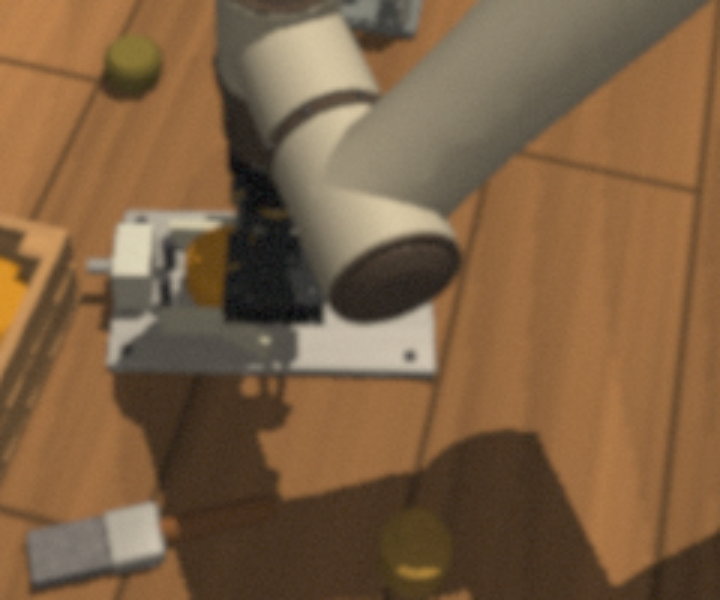

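View pics/t4.png

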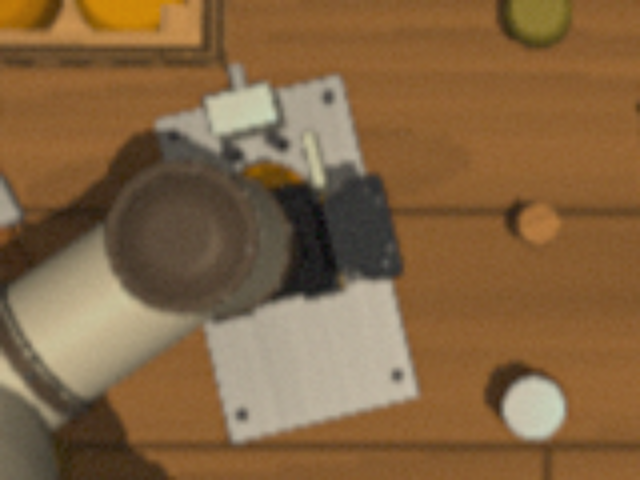

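About 11 mm remain. Creeping in.

Call:
move_arm(increments=[0,0,0,0,0,0.002,0.03,0,0,0,0,0,0.004,0.03,0,0,0,0,0,0.006,0.03,0,0,0,0,0,0.008,0.03,0,0,0,0,0,0.009,0.03,0,0,0,0,0,0.009,0.03])

```text
time_s: 5.75
tcp_pos: [0.5847, 0.2016, 0.0306]
ee_rot: [[0.0, -0.244, 0.97], [0.0, 0.97, 0.244], [-1.0, 0.0, 0.0]]
wrist_force: [-1.1, -0.1, -0.1]
gripper_width: 0.345
```

```bash
python3 -c "
from h import *
s=r.sense();print(infx(s['tcp_pos']).round(4))
to(fx(.009,0,.03),FY)
cv2.imwrite('pics/s5.png',cv2.resize(r.capture('side')[255:335,240:380,::-1],None,fx=5,fy=5,interpolation=2))"
```

```text
[0.0064 0.0001 0.0306]
t 5.75 tcp [0.5847 0.2016 0.0306] yaw 14.1 F [-1.13 -0.1  -0.12] M [-0.18  0.41  0.01] w 0.03
turn x -0.15 shift [ 0.0006 -0.0001  0.0026]
```

View pics/s5.png

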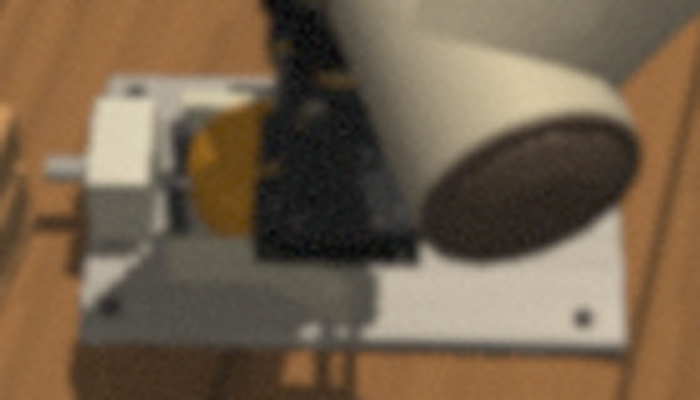

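Call:
move_arm(increments=[0,0,0,0,0,0.001,0.03,0,0,0,0,0,0.002,0.03,0,0,0,0,0,0.002,0.03,0,0,0,0,0,0.002,0.03])

```text
time_s: 6.13
tcp_pos: [0.5864, 0.202, 0.0306]
ee_rot: [[0.0, -0.244, 0.97], [0.0, 0.97, 0.244], [-1.0, 0.0, 0.0]]
wrist_force: [-2.2, -1.8, 0.3]
gripper_width: 0.345
```

Call:
move_arm(increments=[0,0,0,0,0,0.001,0.03,0,0,0,0,0,0.001,0.03,0,0,0,0,0,0.001,0.03])

```text
time_s: 6.38
tcp_pos: [0.5874, 0.2023, 0.0306]
ee_rot: [[0.0, -0.244, 0.97], [-0.0, 0.97, 0.244], [-1.0, -0.0, 0.0]]
wrist_force: [-1.6, -0.8, 1.3]
gripper_width: 0.349
```

Call:
move_arm(increments=[0,0,0,0,0,0.001,0.03,0,0,0,0,0,0.001,0.03,0,0,0,0,0,0.001,0.03])

```text
time_s: 6.63
tcp_pos: [0.5878, 0.2023, 0.0305]
ee_rot: [[-0.001, -0.243, 0.97], [-0.0, 0.97, 0.243], [-1.0, -0.0, -0.001]]
wrist_force: [-4.9, -0.8, 2.0]
gripper_width: 0.344
```

The force is rising, so it is probably touching the pins. I'll push slightly more to confirm.

Call:
move_arm(increments=[0,0,0,0,0,0.001,0.03,0,0,0,0,0,0.001,0.03,0,0,0,0,0,0.001,0.03])

```text
time_s: 6.88
tcp_pos: [0.5879, 0.2023, 0.0305]
ee_rot: [[-0.003, -0.243, 0.97], [-0.001, 0.97, 0.243], [-1.0, -0.0, -0.003]]
wrist_force: [-6.0, -0.7, 4.5]
gripper_width: 0.347
```

Call:
move_arm(increments=[0,0,0,0,0,0.001,0.03,0,0,0,0,0,0.001,0.03,0,0,0,0,0,0.001,0.03])

```text
time_s: 7.13
tcp_pos: [0.588, 0.2023, 0.0304]
ee_rot: [[-0.005, -0.243, 0.97], [-0.002, 0.97, 0.243], [-1.0, -0.001, -0.005]]
wrist_force: [-8.6, -1.4, 5.3]
gripper_width: 0.345
```

```bash
python3 -c "
from h import *
s=r.sense();print(infx(s['tcp_pos']).round(4))
to(fx(.009,0,.03),FY)
cv2.imwrite('pics/s6.png',cv2.resize(r.capture('side')[255:335,240:380,::-1],None,fx=5,fy=5,interpolation=2))"
```

```text
[ 0.0098 -0.      0.0304]
t 7.13 tcp [0.588  0.2023 0.0304] yaw 14.08 F [-8.56 -1.41  5.27] M [-0.12  2.43  0.01] w 0.03
turn x -0.17 shift [ 0.0004  0.     -0.0008]
```

View pics/s6.png

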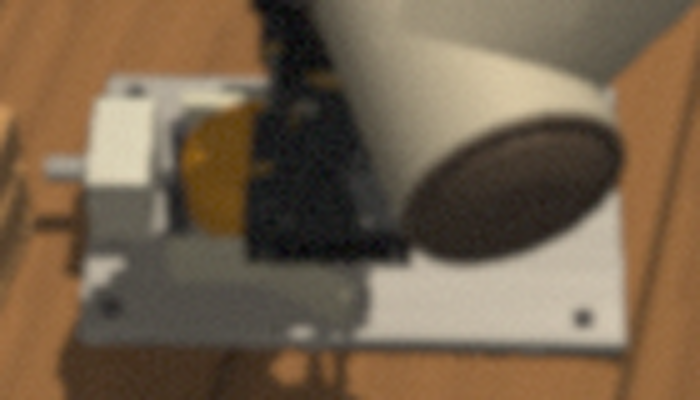

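It has stopped solidly: 8.6 N with no motion, at the predicted along position. Backing straight out, then up.

Call:
move_arm(increments=[0,0,0,0,0,-0.002,0.03,0,0,0,0,0,-0.005,0.03,0,0,0,0,0,-0.01,0.03,0,0,0,0,0,-0.02,0.03,0,0,0,0,0,-0.035,0.03,0,0,0,0,0,-0.055,0.03,0,0,0,-0.02,0,-0.075,0.03,0,0,0,-0.05,0,-0.09,0.03,0,0,0,-0.085,0,-0.1,0.03,0,0,0,-0.12,0,-0.1,0.0,0,0,0,-0.155,0,-0.1,0.0,0,0,0,-0.19,0,-0.1,0.0])

```text
time_s: 8.18
tcp_pos: [0.4935, 0.1789, 0.223]
ee_rot: [[0.003, -0.244, 0.97], [0.002, 0.97, 0.244], [-1.0, 0.001, 0.003]]
wrist_force: [1.2, 0.3, 0.7]
gripper_width: 0.198
```

```bash
python3 -c "
from h import *
to([.52,-.13,.23],4.25)"
```

```text
t 8.18 tcp [0.4935 0.1789 0.223 ] yaw 14.12 F [1.2  0.31 0.68] M [ 0.07 -0.16  0.03] w 0.0173
turn x 9.87 shift [-0.0075 -0.306  -0.0496]
```

Call:
move_arm(increments=[1,0,0,-0.001,-0.03,-0.005,0,2,0,0,-0.002,-0.06,-0.01,0,3,0,0,-0.003,-0.09,-0.015,0,4,0,0,-0.004,-0.12,-0.02,0,5,0,0,-0.005,-0.15,-0.025,0,6,0,0,-0.007,-0.18,-0.03,0,7,0,0,-0.007,-0.21,-0.035,0,8,0,0,-0.007,-0.24,-0.04,0,9,0,0,-0.007,-0.27,-0.045,0,9.9,0,0,-0.007,-0.306,-0.05,0,9.9,0,0,-0.007,-0.306,-0.05,0])

```text
time_s: 9.1
tcp_pos: [0.5202, -0.1348, 0.2277]
ee_rot: [[0.003, -0.068, 0.998], [-0.001, 0.998, 0.068], [-1.0, -0.002, 0.002]]
wrist_force: [0.6, 0.5, 0.4]
gripper_width: 0.002
```

```bash
python3 -c "
from h import *
to([.595,-.171,.20],4.25)
s=r.sense();cv2.imwrite('pics/w7.png',r.capture('wrist')[:,:,::-1])
np.save('p7.npy',np.c_[s['tcp_pos'],s['ee_rot']])
a=r.capture('top')[:,:,::-1];cv2.imwrite('pics/t7f.png',a);b=r.capture('side')[:,:,::-1];cv2.imwrite('pics/s7f.png',b)
cv2.imwrite('pics/t7.png',cv2.resize(a[145:260,205:305],None,fx=5,fy=5,interpolation=2))
cv2.imwrite('pics/s7.png',cv2.resize(b[255:335,240:380],None,fx=5,fy=5,interpolation=2))
"
```

```text
t 9.1 tcp [ 0.5202 -0.1348  0.2277] yaw 3.88 F [0.56 0.45 0.4 ] M [ 0.08 -0.1   0.02] w 0.0002
turn x -0.37 shift [ 0.028  -0.0411  0.0721]
```

View pics/t7.png

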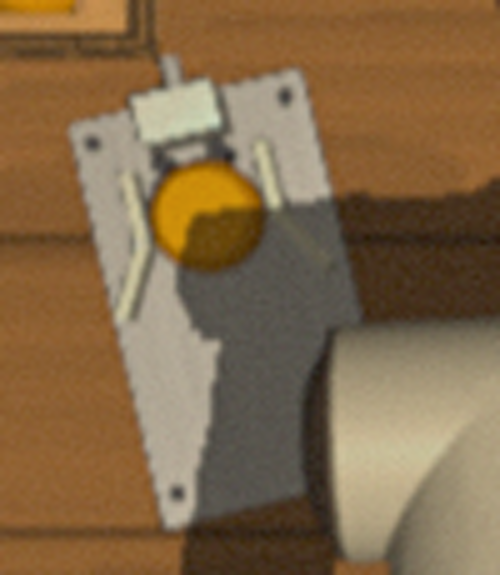

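View pics/s7.png

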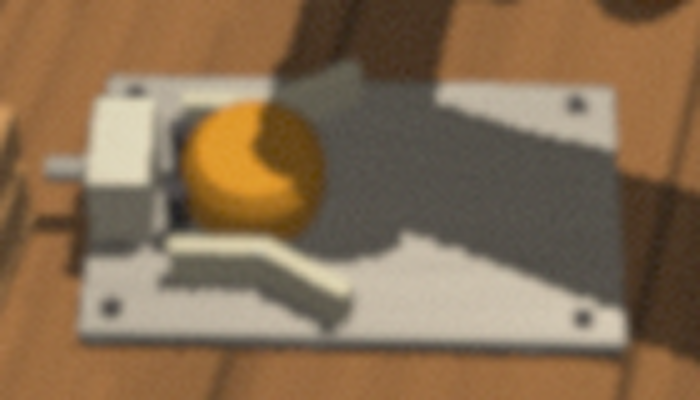

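View pics/w7.png

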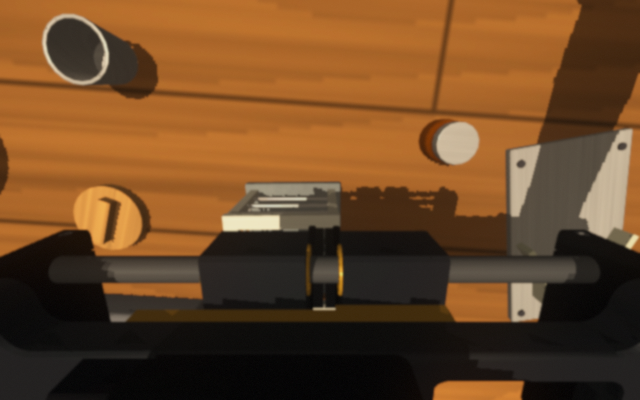

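The wheel is upright at the pins (crop (207,216)). Checking it against the seat numerically.

Run:
```python
from h import *
for n,roi in (('top',(205,145,305,260)),('side',(240,255,380,335))):
    a=cv2.imread(f'pics/{n}7f.png'.replace('top7','t7').replace('side7','s7'))[roi[1]:roi[3],roi[0]:roi[2]];h=cv2.cvtColor(a,cv2.COLOR_BGR2HSV)
    m=((h[...,0]>13)&(h[...,0]<32)&(h[...,1]>170)&(h[...,2]>70)).astype(np.uint8)
    k,l,st,ce=cv2.connectedComponentsWithStats(m);i=1+st[1:,4].argmax()
    ys,xs=np.nonzero(l==i);(c,rad)=cv2.minEnclosingCircle(np.c_[xs,ys].astype(np.float32))
    p=cast(n,np.array(c)+roi[:2],.057 if n=='top' else .0345)[0]
    print(n,st[i],c,rad,p,infx(p).round(4))
print('seat proj top',proj('top',fx(.05,0,.057)))
```

```text
top [ 30  32  23  22 380] (41.0, 42.625) 11.353100776672363 [0.62637023 0.20938474 0.057     ] [ 0.0487 -0.0026  0.057 ]
side [ 36  21  28  26 576] (49.921688079833984, 34.17469787597656) 14.321304321289062 [0.62799985 0.21317317 0.0345    ] [0.0512 0.0007 0.0345]
seat proj top [[245.06218314 187.42678036]]
```

The wheel is home to within about 1 mm in both views. Moving above the window.

Call:
move_arm(increments=[-0.1,0,0,0,-0.01,0.018,0,-0.2,0,0,0,-0.02,0.036,0,-0.3,0,0,0,-0.031,0.054,0,-0.4,0,0,0,-0.041,0.072,0,-0.4,0,0,0.01,-0.041,0.072,0,-0.4,0,0,0.03,-0.041,0.072,0,-0.4,0,0,0.05,-0.041,0.072,0,-0.4,0,0,0.06,-0.041,0.072,0,-0.4,0,0,0.06,-0.041,0.072,0])

```text
time_s: 10.0
tcp_pos: [0.5923, -0.1645, 0.1646]
ee_rot: [[-0.006, -0.081, 0.997], [0.001, 0.997, 0.081], [-1.0, 0.001, -0.006]]
wrist_force: [0.1, -0.4, 0.5]
gripper_width: 0.005
```

```bash
python3 -c "
from h import *
to([.595,-.171,.12],4.25)
print(r.sense()['ee_rot'].round(4))
a=r.capture('top')[:,:,::-1];b=r.capture('side')[:,:,::-1]
cv2.imwrite('pics/t8.png',cv2.resize(a[130:250,315:435],None,fx=5,fy=5,interpolation=2))
cv2.imwrite('pics/s8.png',cv2.resize(b[110:230,270:400],None,fx=5,fy=5,interpolation=2))
"
```

```text
t 10.0 tcp [ 0.5923 -0.1645  0.1646] yaw 4.66 F [ 0.09 -0.44  0.5 ] M [-0.02  0.05  0.05] w 0.0005
turn x 0.41 shift [ 0.0446 -0.0067  0.0024]
[[-5.600e-03 -8.130e-02  9.967e-01]
 [ 8.000e-04  9.967e-01  8.130e-02]
 [-1.000e+00  1.300e-03 -5.500e-03]]
```

View pics/t8.png

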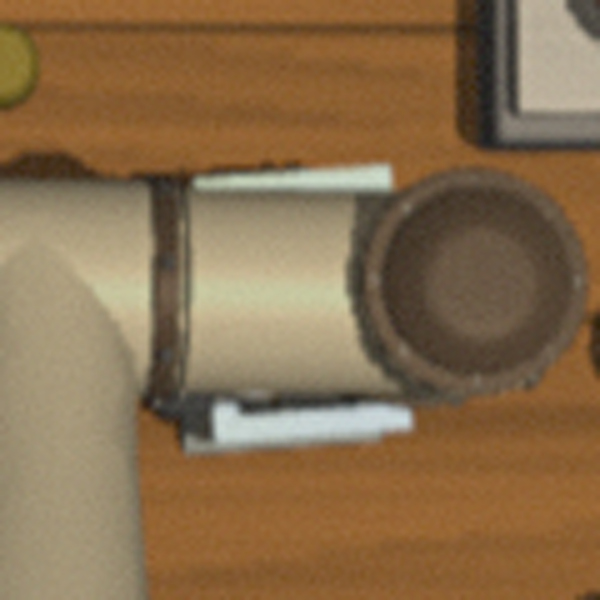

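View pics/s8.png

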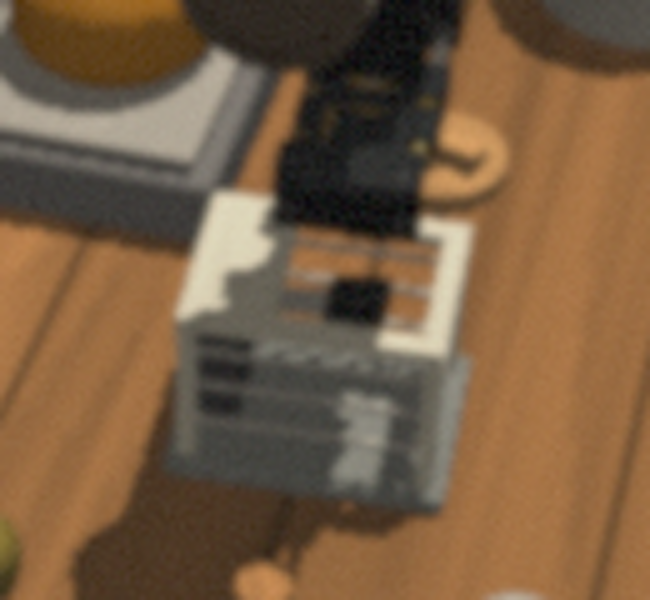

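Call:
move_arm(increments=[0.2,0,0,0,-0.003,0.001,0,0.4,0,0,0,-0.006,0.0025,0,0.4,0,0,0,-0.0065,0.0025,0,0.4,0,0,0,-0.0065,0.0025,0,0.4,0,0,0,-0.0065,0.0025,0])

```text
time_s: 10.52
tcp_pos: [0.5972, -0.1724, 0.168]
ee_rot: [[0.001, -0.073, 0.997], [0.0, 0.997, 0.073], [-1.0, -0.0, 0.001]]
wrist_force: [0.9, 0.8, 0.2]
gripper_width: 0.008
```

```bash
python3 -c "
from h import *
to([.595,-.171,.12],4.25)
s=r.sense();print(s['ee_rot'].round(4))
cv2.imwrite('pics/w9.png',r.capture('wrist')[:,:,::-1])
c,sn=np.cos(np.radians(4.25)),np.sin(np.radians(4.25))
for x,y in ((-.042,-.042),(-.042,.042),(.042,.042),(.042,-.042)):
  print(proj('wrist',[.595+x*c-y*sn,-.171+x*sn+y*c,.12],(s['tcp_pos'],s['ee_rot'])).round(1))
to([.595,-.171,.12],4.25)
"
```

```text
t 10.52 tcp [ 0.5972 -0.1724  0.168 ] yaw 4.17 F [0.91 0.77 0.23] M [-0.05  0.    0.01] w 0.0007
turn x -0.08 shift [ 0.048   0.0016 -0.0022]
[[ 8.000e-04 -7.280e-02  9.973e-01]
 [ 0.000e+00  9.973e-01  7.280e-02]
 [-1.000e+00 -0.000e+00  8.000e-04]]
[[265.3 159.2]]
[[385.8 159. ]]
[[379.8 267.4]]
[[271.4 267.6]]
t 10.57 tcp [ 0.5971 -0.1724  0.1678] yaw 4.18 F [ 0.06 -0.38 -0.11] M [ 0.01 -0.02 -0.  ] w 0.0007
turn x -0.07 shift [ 0.0478  0.0015 -0.0021]
```

View pics/w9.png

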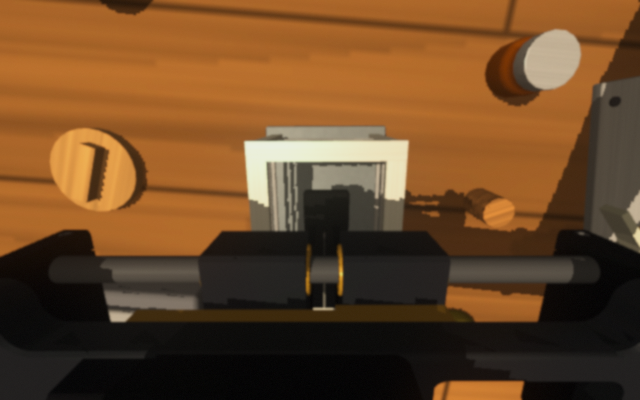

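In the wrist view the window's near corners are at (266,163) and (386,162). That agrees with the prediction within about 3 mm, and the pad is centred at column 326. Descending and pressing.

Call:
move_arm(increments=[0,0,0,0.012,0.001,-0.001,0,0,0,0,0.026,0.001,-0.001,0,0,0,0,0.038,0.001,-0.001,0,0,0,0,0.046,0.001,-0.001,0,0,0,0,0.05,0.001,-0.001,0,0,0,0,0.054,0.001,-0.001,0,0,0,0,0.058,0.001,-0.001,0,0,0,0,0.062,0.001,-0.001,0,0,0,0,0.065,0.001,-0.001,0,0,0,0,0.068,0.001,-0.001,0,0,0,0,0.068,0.001,-0.001,0])

```text
time_s: 11.48
tcp_pos: [0.5954, -0.1716, 0.0998]
ee_rot: [[-0.001, -0.073, 0.997], [-0.0, 0.997, 0.073], [-1.0, -0.0, -0.001]]
wrist_force: [-3.2, -0.6, 3.1]
gripper_width: 0.005
```

Call:
move_arm(increments=[0,0,0,0.002,0,0,0,0,0,0,0.004,0,0,0,0,0,0,0.004,0,0,0])

```text
time_s: 11.73
tcp_pos: [0.596, -0.1715, 0.0959]
ee_rot: [[0.0, -0.073, 0.997], [-0.0, 0.997, 0.073], [-1.0, -0.0, 0.0]]
wrist_force: [-3.0, -0.7, 3.6]
gripper_width: 0.005
```

Call:
move_arm(increments=[0,0,0,0.001,0,0,0,0,0,0,0.002,0,0,0,0,0,0,0.002,0,0,0])

```text
time_s: 11.98
tcp_pos: [0.5962, -0.1715, 0.0951]
ee_rot: [[0.001, -0.074, 0.997], [-0.001, 0.997, 0.074], [-1.0, -0.001, 0.001]]
wrist_force: [-5.3, 0.4, 9.3]
gripper_width: 0.005
```

Call:
move_arm(increments=[0,0,0,0.001,0,0,0,0,0,0,0.002,0,0,0,0,0,0,0.002,0,0,0])

```text
time_s: 12.23
tcp_pos: [0.5962, -0.1716, 0.0948]
ee_rot: [[0.001, -0.074, 0.997], [-0.001, 0.997, 0.074], [-1.0, -0.001, 0.001]]
wrist_force: [-8.0, 2.2, 16.5]
gripper_width: 0.001
```

Call:
move_arm(increments=[0,0,0,0.001,0,0,0,0,0,0,0.001,0,0,0,0,0,0,0.001,0,0,0])

```text
time_s: 12.48
tcp_pos: [0.5962, -0.1716, 0.0947]
ee_rot: [[0.002, -0.075, 0.997], [-0.001, 0.997, 0.075], [-1.0, -0.002, 0.001]]
wrist_force: [-9.4, 1.9, 19.7]
gripper_width: 0.004
```

It has stalled at z=0.0947 (predicted 0.094), with the force rising to 20 N. One firmer nudge, then straight out.

Call:
move_arm(increments=[0,0,0,0.001,0,0,0,0,0,0,0.002,0,0,0,0,0,0,0.002,0,0,0])

```text
time_s: 12.73
tcp_pos: [0.5962, -0.1716, 0.0945]
ee_rot: [[0.002, -0.075, 0.997], [-0.002, 0.997, 0.075], [-1.0, -0.002, 0.002]]
wrist_force: [-13.0, 3.3, 27.4]
gripper_width: 0.008
```

Call:
move_arm(increments=[0,0,0,-0.004,0,0,0,0,0,0,-0.008,0,0,0,0,0,0,-0.014,0,0,0,0,0,0,-0.025,0,0,0,0,0,0,-0.045,0,0,0,0,0,0,-0.07,0,0,0,0,0,0,-0.1,0,0,0,0,0,0,-0.135,0,0,0,0,0,0,-0.15,0,-0.03,0,0,0,0,-0.15,0,-0.065,0,0,0,0,-0.15,0,-0.1,0,0,0,0,-0.15,0,-0.13,0])

```text
time_s: 13.73
tcp_pos: [0.4649, -0.1807, 0.239]
ee_rot: [[0.001, -0.073, 0.997], [0.0, 0.997, 0.073], [-1.0, 0.0, 0.001]]
wrist_force: [-0.1, -0.6, -0.2]
gripper_width: -0.0
```

Call:
move_arm(increments=[0,0,0,0,-0.03,-0.01,0,0,0,0,0,-0.06,-0.02,0,0,0,0,0,-0.09,-0.03,0,0,0,0,0,-0.12,-0.04,0,0,0,0,0,-0.15,-0.05,0,0,0,0,0,-0.18,-0.06,0,0,0,0,0,-0.2,-0.06,0,0,0,0,0,-0.2,-0.06,0])

```text
time_s: 14.4
tcp_pos: [0.4212, -0.3881, 0.2383]
ee_rot: [[0.0, -0.069, 0.998], [-0.001, 0.998, 0.069], [-1.0, -0.001, 0.0]]
wrist_force: [-0.0, 0.6, -0.6]
gripper_width: 0.007
```

```bash
python3 -c "
from h import *
to([.595,-.171,.12],4.25)
a=r.capture('top')[:,:,::-1];b=r.capture('side')[:,:,::-1]
cv2.imwrite('pics/t10f.png',a);cv2.imwrite('pics/s10f.png',b)
c=np.hstack([cv2.resize(x,(400,400),interpolation=2) for x in (a[145:245,205:305],a[145:245,325:425])])
cv2.imwrite('pics/t10.png',c)
c=np.hstack([cv2.resize(x,(400,400),interpolation=2) for x in (b[235:345,250:360],b[135:225,290:380])])
cv2.imwrite('pics/s10.png',c)
"
```

```text
t 14.4 tcp [ 0.4212 -0.3881  0.2383] yaw 3.98 F [-0.05  0.6  -0.6 ] M [ 0.   -0.06  0.02] w 0.0006
turn x -0.27 shift [0.1181 0.2046 0.1884]
```

View pics/t10.png

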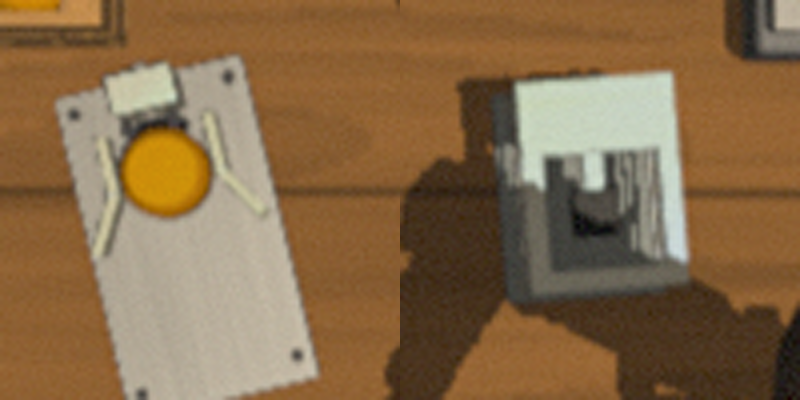

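View pics/s10.png

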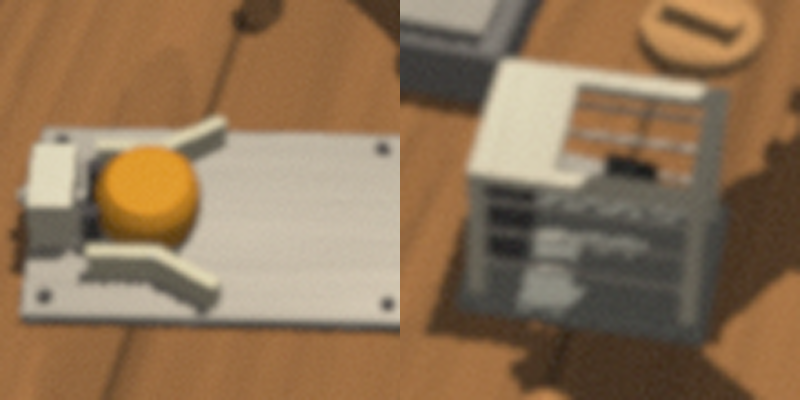

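View pics/t10f.png

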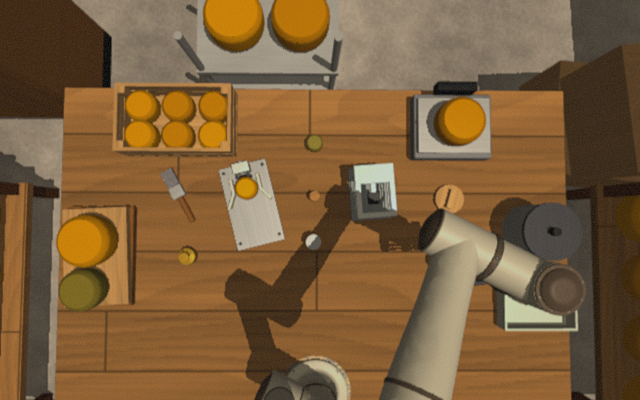

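The lever pad is down, the plunger rod behind the block has slid in, and the wheel is still at the pins. The bystanders in view haven't moved. One last numeric check on the wheel, then I'll hand in.

Run:
```python
from h import *
for n,f,roi in (('top','t',(205,145,305,260)),('side','s',(240,255,380,335))):
    a=cv2.imread(f'pics/{f}10f.png')[roi[1]:roi[3],roi[0]:roi[2]];h=cv2.cvtColor(a,cv2.COLOR_BGR2HSV)
    m=((h[...,0]>13)&(h[...,0]<32)&(h[...,1]>170)&(h[...,2]>70)).astype(np.uint8)
    k,l,st,ce=cv2.connectedComponentsWithStats(m);i=1+st[1:,4].argmax()
    ys,xs=np.nonzero(l==i);(c,rad)=cv2.minEnclosingCircle(np.c_[xs,ys].astype(np.float32))
    p=cast(n,np.array(c)+roi[:2],.057 if n=='top' else .0345)[0]
    print(n,p,infx(p).round(4))
b=cv2.imread('pics/s10f.png');print(b.shape)
print(r.sense()['wrist_force'],r.finish_job())
```

```text
top [0.62738132 0.2099143  0.057     ] [ 0.0498 -0.0023  0.057 ]
side [0.62820388 0.21141134 0.0345    ] [ 0.051  -0.0011  0.0345]
(400, 640, 3)
the job is handed in; nothing more can be done
[-0.06865757  0.81089147 -0.26665335] None
```

I pushed the cheese wheel home against the stop pins, pressed the lever to its stop through the guard window, drew back out, and handed the job in at about 14.5 s.

- **Wheel:** the push stopped firmly at about 9 N. After the lever press, the two fixed cameras put the wheel 50–51 mm along the fixture, where 50 mm is home. They put it 1–2 mm to one side, which is within calibration error. It stayed upright.
- **Lever:** the fingers stalled at TCP z = 0.0945 m, where I expected 0.094 m for fully down. I pressed up to 27 N there. The last pictures show the pad low and the plunger rod drawn in behind the block.
- **Guard:** I saw no sign of contact with the frame. The wrist camera put the window about 3 mm further forward than the fixed cameras did, which is small against the clearance.
- **Other items:** everything in the last top view is where it started. The cup is hidden by the arm in that view, so I did not check it in the last pictures.
- **Robot at hand-in:** it was clear of everything, with under 1 N at the wrist.

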